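Tighten the mould clamp's cover in cross order

TASK

The four wing knobs that hold the cover of the mould clamp are still loose. Tighten them by hand, clockwise, in cross order and in two passes - first turn all four only just snug (about 0.3 N m), then all four hand-tight (about 0.5 N m) - each pass going from its first knob to the one diagonally opposite and then doing the other two. Do not load a corner while another is still loose, do not overtighten, which would crack the plaster, and leave the tools lying round the clamp alone.

Things in the scene. Friction and masses are not known exactly. Their poses are not given: they have to be found in the camera images.
- clamp: mould clamp, screwed to the table: a 180x180x14 mm plywood baseboard, a two-part plaster mould on it and a square 150 mm aluminium cover plate whose top lies 58 mm above the table. Origin: centre of the underside, on the table; z up. Four steel studs stand at (+-52, +-52) mm from its centre along its x and y, each with a rubber washer and a wing knob. The clamp does not move.
- knob_a_grip (a point): centre of the grip bar of wing knob A, at the clamp's corner on the robot's side, left, diagonally opposite knob C. Upright black bar 42 mm long (point's x axis), 12 mm thick (y), 28 mm high (z, up, on the turning axis). This point is 89 mm above the table, 12 mm under the bar's top; a round hub and flange (radius 13.5 mm) begin 16 mm under it. Tightens clockwise seen from above. The bar sits on a rubber hub that twists 1 rad per 1.5 N m and untwists when let go.
- washer_a_top (a point): centre of the top face of the rubber washer (31 mm across, 5 mm thick) under knob A, 63 mm above the table. The knob starts 0.2 to 0.8 rad short of it (the bar's angle does not show how much) and turns there at about 0.05 N m; at the washer the torque steps to about 0.25 N m, then climbs 0.35 N m per rad. It sinks 1 mm per rad squeezed; past 0.5 N m it eases back a little when let go, else it stays.
- knob_b_grip (a point): centre of the grip bar of wing knob B, at the clamp's corner on the robot's side, right, diagonally opposite knob D. Upright black bar 42 mm long (point's x axis), 12 mm thick (y), 28 mm high (z, up, on the turning axis). This point is 89 mm above the table, 12 mm under the bar's top; a round hub and flange (radius 13.5 mm) begin 16 mm under it. Tightens clockwise seen from above. The bar sits on a rubber hub that twists 1 rad per 1.5 N m and untwists when let go.
- washer_b_top (a point): centre of the top face of the rubber washer (31 mm across, 5 mm thick) under knob B, 63 mm above the table. The knob starts 0.2 to 0.8 rad short of it (the bar's angle does not show how much) and turns there at about 0.05 N m; at the washer the torque steps to about 0.25 N m, then climbs 0.35 N m per rad. It sinks 1 mm per rad squeezed; past 0.5 N m it eases back a little when let go, else it stays.
- knob_c_grip (a point): centre of the grip bar of wing knob C, at the clamp's corner on the far side, right, diagonally opposite knob A. Upright black bar 42 mm long (point's x axis), 12 mm thick (y), 28 mm high (z, up, on the turning axis). This point is 89 mm above the table, 12 mm under the bar's top; a round hub and flange (radius 13.5 mm) begin 16 mm under it. Tightens clockwise seen from above. The bar sits on a rubber hub that twists 1 rad per 1.5 N m and untwists when let go.
- washer_c_top (a point): centre of the top face of the rubber washer (31 mm across, 5 mm thick) under knob C, 63 mm above the table. The knob starts 0.2 to 0.8 rad short of it (the bar's angle does not show how much) and turns there at about 0.05 N m; at the washer the torque steps to about 0.25 N m, then climbs 0.35 N m per rad. It sinks 1 mm per rad squeezed; past 0.5 N m it eases back a little when let go, else it stays.
- knob_d_grip (a point): centre of the grip bar of wing knob D, at the clamp's corner on the far side, left, diagonally opposite knob B. Upright black bar 42 mm long (point's x axis), 12 mm thick (y), 28 mm high (z, up, on the turning axis). This point is 89 mm above the table, 12 mm under the bar's top; a round hub and flange (radius 13.5 mm) begin 16 mm under it. Tightens clockwise seen from above. The bar sits on a rubber hub that twists 1 rad per 1.5 N m and untwists when let go.
- washer_d_top (a point): centre of the top face of the rubber washer (31 mm across, 5 mm thick) under knob D, 63 mm above the table. The knob starts 0.2 to 0.8 rad short of it (the bar's angle does not show how much) and turns there at about 0.05 N m; at the washer the torque steps to about 0.25 N m, then climbs 0.35 N m per rad. It sinks 1 mm per rad squeezed; past 0.5 N m it eases back a little when let go, else it stays.
- brush_1_mid (a point): a wooden brush, 198 mm long, a bystander lying loose by the clamp; this point is within its body
- caliper_mid (a point): a steel caliper, 185 mm long, a bystander lying loose by the clamp; this point is within its body
- stamp_mid (a point): a turned wooden stamp, 26 mm wide, 54 mm tall, a bystander lying loose by the clamp; this point is within its body
- rib_rubber_mid (a point): a flat rubber rib, 48x90x6 mm, a bystander lying loose by the clamp; this point is within its body
- modelling_tool_2_mid (a point): a thin wooden modelling tool, 180 mm long, a bystander lying loose by the clamp; this point is within its body
- clay_lump_mid (a point): a lump of clay, 66x88x43 mm, a bystander lying loose by the clamp; this point is within its body

How it is judged:
On the way:
1. all four knobs are snug on their washers and none is tightened yet (each washer squeezed by 0.03 to 0.46 mm, about 0.26 to 0.41 N m) (height (world z) of washer_a_top between 0.06254 and 0.06297 m and height (world z) of washer_b_top between 0.06254 and 0.06297 m and height (world z) of washer_c_top between 0.06254 and 0.06297 m and height (world z) of washer_d_top between 0.06254 and 0.06297 m), for 0.1 s.
At the end, for the whole second after the job is handed in: each of the four washers is squeezed by 0.5 to 1.1 mm under its knob (knob tightened to about 0.43 to 0.63 N m), and the things round the clamp lie where they were (within 25 mm) (height (world z) of washer_a_top between 0.0619 and 0.0625 m and height (world z) of washer_b_top between 0.0619 and 0.0625 m and height (world z) of washer_c_top between 0.0619 and 0.0625 m and height (world z) of washer_d_top between 0.0619 and 0.0625 m and distance of each of brush_1_mid, caliper_mid, stamp_mid, rib_rubber_mid, modelling_tool_2_mid, clay_lump_mid from where it was at the start of the episode below 0.025 m); the robot touches nothing.
It fails at once if a knob was overtightened (washer squeezed by over 1.2 mm; about 0.67 N m) (height (world z) of any of washer_a_top, washer_b_top, washer_c_top, washer_d_top below 0.0618 m).
It fails at once if a knob was tightened (washer squeezed by over 0.5 mm, about 0.43 N m) while another was not yet on its washer (height (world z) of any of washer_a_top, washer_b_top, washer_c_top, washer_d_top below 0.0625 m and height (world z) of any of washer_a_top, washer_b_top, washer_c_top, washer_d_top above 0.062985 m).
It fails at once if first pass out of cross order: two neighbouring knobs were snug (over 0.03 mm) while neither of the other two was on its washer ((height (world z) of each of washer_a_top, washer_b_top below 0.06297 m and height (world z) of each of washer_c_top, washer_d_top above 0.062985 m) or (height (world z) of each of washer_b_top, washer_c_top below 0.06297 m and height (world z) of each of washer_d_top, washer_a_top above 0.062985 m) or (height (world z) of each of washer_c_top, washer_d_top below 0.06297 m and height (world z) of each of washer_a_top, washer_b_top above 0.062985 m) or (height (world z) of each of washer_d_top, washer_a_top below 0.06297 m and height (world z) of each of washer_b_top, washer_c_top above 0.062985 m)).
It fails at once if second pass out of cross order: two neighbouring knobs were tight (over 0.5 mm) while neither of the other two was (under 0.45 mm) ((height (world z) of each of washer_a_top, washer_b_top below 0.0625 m and height (world z) of each of washer_c_top, washer_d_top above 0.06255 m) or (height (world z) of each of washer_b_top, washer_c_top below 0.0625 m and height (world z) of each of washer_d_top, washer_a_top above 0.06255 m) or (height (world z) of each of washer_c_top, washer_d_top below 0.0625 m and height (world z) of each of washer_a_top, washer_b_top above 0.06255 m) or (height (world z) of each of washer_d_top, washer_a_top below 0.0625 m and height (world z) of each of washer_b_top, washer_c_top above 0.06255 m)).
It fails at once if a tool or thing beside the clamp was moved by more than 25 mm (distance of any of brush_1_mid, caliper_mid, stamp_mid, rib_rubber_mid, modelling_tool_2_mid, clay_lump_mid from where it was at the start of the episode above 0.025 m).
It also fails if it takes over 72 s, if anything falls off the work surface, if the arm or the gripper's body presses on something with over 40 N, if the wrist force passes 120 N, or if a joint passes its speed limit or range.

ROBOT

A 6-joint arm with a two-finger parallel gripper is mounted at the origin on a cart in front of the work surface, level with it; the furniture and walls round the work are solid. World frame = base frame: x ahead of the robot, y to its left, z up, the work surface at z = 0. Lengths are in m, angles in rad, forces in N, time in s.
With the tool pointing down it reaches from about 0.35 to 1 m from the base axis. Payload 7.1 kg.
Tool frame: the origin (TCP) lies between the finger pads; the fingertips stand 22 mm ahead of it and the grasp point (between the pads) lies 3 mm ahead of it; z points along the fingers, y is the line along which they close (so a half turn about z gives the same grasp; the last joint's range is limited). The gripper opens to 85 mm and grips with 20 to 120 N. Pads are 22 mm wide; open, the fingers measure 114 mm over their backs; the gripper's body (76 mm by 85 mm) begins 54 mm behind the grasp point. The pads swing forward as they close: fully open they stand 13 mm farther back than shut.
Start: joints at [1.191, 0.423, 1.63, -0, 1.089, -0.019], TCP at [0.221, 0.585, 0.233] pointing down, gripper open.
Joint ranges: [-3, 3], [-0.9, 2.11], [0.09, 2.58], [-1.31, 4.45], [0.11, 2.69], [-2.54, 2.54]. Speed limits (rad/s): [2.39, 2.39, 3.01, 3.14, 3.14, 3.14].

INTERFACE

Orientations are given as a rotation vector (axis times angle).
In Python, from rig import manip gives the robot as it stands. The module is installed in compiled form; this text tells all that it offers. Calls block until the motion is done:
- manip.move_to(position, orientation): joint-space move of the TCP to a pose.
- manip.servo_line(position, orientation=None, rate=0.15): straight line of the TCP; orientation=None keeps the orientation; rate is the mean speed in m/s.
- manip.set_joints(angles): joint-space move.
- manip.command_gripper(opening, f_grip=None): finger opening in m; f_grip is the grip in N (None keeps the last); returns when the fingers have stopped.
- manip.hold(seconds).
- manip.solve_ik(position, orientation): joint angles nearest the present ones, or None.
- manip.camera(name): name is "side" or "top" or "wrist"; returns a dict with "image" (480x640x3 uint8, red, green, blue), "fx", "fy", "cx", "cy" (pixels), "cam_to_world" (4x4, takes a point from camera to world coordinates); the wrist camera has in their place "mount" (4x4, takes a point from camera to tool coordinates, whose origin is the TCP and whose axes are the flange's). Camera axes: x right, y down, z forward; pixel columns grow to the right and rows downward; lengths in m; the calibration is good to about 2 mm. A picture is of the moment at which its call begins: read the wrist's pose just before it. There is no depth.
A pose or a line that the arm cannot do raises manip.IKError and nothing moves.
- manip.sign_off(): hands the job in; it is judged then, once.
Readings, each from a call of its own:
- manip.get_time(): time.
- manip.get_joint_positions(): joint angles.
- manip.get_joint_vel(): joint speeds.
- manip.get_tau(): joint torques, N m.
- manip.get_position(): TCP position.
- manip.get_ee_rot(): TCP orientation.
- manip.get_contact_force(): force on the tool from outside, world axes, zero at the start.
- manip.get_torque(): the same for the moment, N m.
- manip.get_width(): finger opening in m.
- manip.get_grip_force(): force on a finger pad.
Only numpy, scipy, OpenCV 4.12 (cv2) and the standard library are available. Lean on these libraries where they do the work, as an engineer would, in place of code of your own. Each camera call takes 0.05 s, during which the arm holds its last target. There are 200 camera calls.

## Working session

There is one attempt and no reset: what is moved stays moved. The work goes in short steps, each a Python script; the robot and the scene stay as the last script left them, time stands still between calls to the robot, and variables do not carry over. Pictures are saved under pics/ and viewed, at most 10 in all, crops included, and the job is handed in when it is done.

```bash
mkdir -p pics; python3 - <<'E'
from rig import manip as m
import cv2,numpy as np
for n in("top","side"):
    c=m.camera(n); cv2.imwrite(f"pics/{n}.png",c["image"][:,:,::-1]); print(n,c["fx"],c["fy"],c["cx"],c["cy"],np.round(c["cam_to_world"],4).tolist())
print(m.get_time(),m.get_ee_rot(),m.get_position(),m.get_torque(),m.camera("wrist")["mount"])
E
```

```text
top 562.416350871661 562.416350871661 315.22687486165665 244.60405778017852 [[0.0105, -0.9967, 0.0799, 0.4607], [-0.9999, -0.0108, -0.0028, 0.0529], [0.0037, -0.0798, -0.9968, 1.015], [0.0, 0.0, 0.0, 1.0]]
side 618.7754694788794 618.7754694788794 314.9213523863888 236.44806365760886 [[-0.9993, 0.0004, 0.0362, 0.5171], [-0.0295, 0.572, -0.8197, 0.8753], [-0.021, -0.8203, -0.5716, 0.6686], [0.0, 0.0, 0.0, 1.0]]
0.1 [-5.63630903e-01 -3.09033831e+00  2.16162001e-03] [0.22043079 0.58430216 0.23201955] [-0.02973975  0.01464702  0.00413065] [[-8.22827587e-05 -9.63313458e-01 -2.68378790e-01  6.74571076e-02]
 [ 9.99999961e-01 -1.50790180e-04  2.34651382e-04  1.99496224e-04]
 [-2.66511720e-04 -2.68378760e-01  9.63313433e-01 -1.41380936e-01]
 [ 0.00000000e+00  0.00000000e+00  0.00000000e+00  1.00000000e+00]]
```

View pics/top.png

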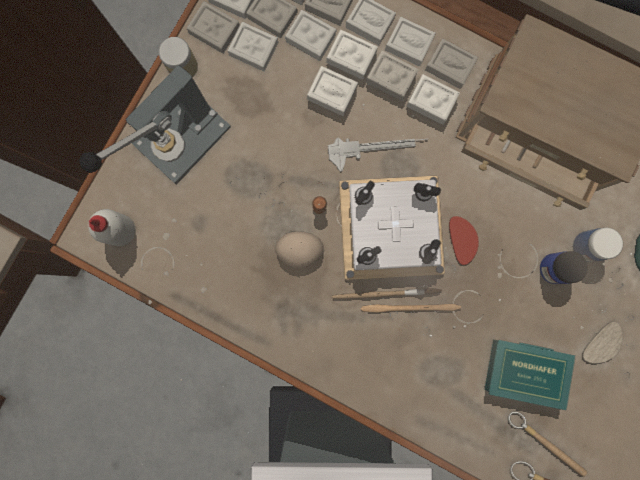

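View pics/side.png

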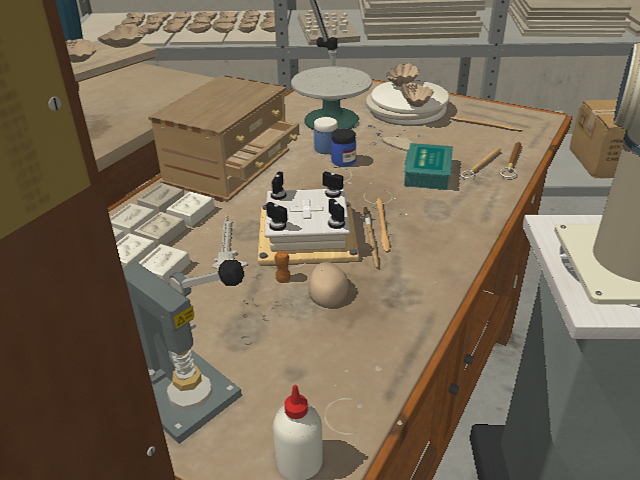

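The top view shows the clamp with its plate spanning about (348–442, 180–275). The knobs are at about A (369,255), B (430,251), C (427,191) and D (365,194). The side view shows the bars upright and the tools lying low around the clamp. Next I'll measure the plate and the bars.

```bash
cat > h.py <<'E'
import numpy as np,cv2
def ray(c,uv,T=None):
    T=c["cam_to_world"] if T is None else T
    d=T[:3,:3]@np.array([(uv[0]-c["cx"])/c["fx"],(uv[1]-c["cy"])/c["fy"],1.]); return T[:3,3],d
def onz(c,uv,z,T=None):
    o,d=ray(c,uv,T); return o+d*(z-o[2])/d[2]
E
python3 - <<'E'
from rig import manip as m
from h import *
c=m.camera("top"); im=c["image"]; hsv=cv2.cvtColor(im,cv2.COLOR_RGB2HSV)
w=((hsv[...,1]<30)&(hsv[...,2]>140)).astype(np.uint8); w[:172]=0;w[285:]=0;w[:,:335]=0;w[:,450:]=0
w=cv2.morphologyEx(w,cv2.MORPH_OPEN,np.ones((3,3),np.uint8))
r=cv2.minAreaRect(np.argwhere(w)[:,::-1].astype(np.float32).reshape(-1,1,2)); print(r)
P=np.array([onz(c,p,.058)for p in cv2.boxPoints(r)]);print(P,P.mean(0),np.linalg.norm(P-np.roll(P,1,0),axis=1))
cv2.imwrite("pics/crop.png",cv2.resize(im[170:290,330:460,::-1],None,fx=4.5,fy=4.5,interpolation=cv2.INTER_CUBIC))
ctr=P.mean(0); R=[1,0,0]
# where's a good look pose
from scipy.spatial.transform import Rotation as Ro
rot=Ro.from_matrix(np.array([[1,0,0],[0,-1,0],[0,0,-1.]])).as_rotvec()
for yaw in (0,np.pi/2,-np.pi/2,np.pi):
    Rm=np.array([[np.cos(yaw),np.sin(yaw),0],[np.sin(yaw),-np.cos(yaw),0],[0,0,-1]])
    print(yaw,m.solve_ik([ctr[0],ctr[1],.25],Ro.from_matrix(Rm).as_rotvec()))
w=m.camera("wrist");print(w["fx"],w["fy"],w["cx"],w["cy"])
E
```

```text
((394.7362365722656, 224.01553344726562), (85.61670684814453, 86.4975357055664), 86.633544921875)
[[ 0.64306254 -0.0069328   0.058     ]
 [ 0.65359566 -0.15582117  0.058     ]
 [ 0.5062107  -0.16342435  0.058     ]
 [ 0.49599469 -0.01632768  0.058     ]] [ 0.5747159 -0.0856265  0.058    ] [0.14736762 0.14926049 0.14758094 0.147451  ]
0 [-1.68382569e-01  3.39380121e-01  1.71426625e+00 -4.44089210e-16
  1.08794629e+00  1.40241376e+00]
1.5707963267948966 [-1.68382569e-01  3.39380121e-01  1.71426625e+00 -4.44089210e-16
  1.08794629e+00 -1.68382569e-01]
-1.5707963267948966 None
3.141592653589793 [-1.68382569e-01  3.39380121e-01  1.71426625e+00 -4.44089210e-16
  1.08794629e+00 -1.73917890e+00]
387.55314964960496 387.55314964960496 322.65914649399883 239.69511437539745
```

View pics/crop.png

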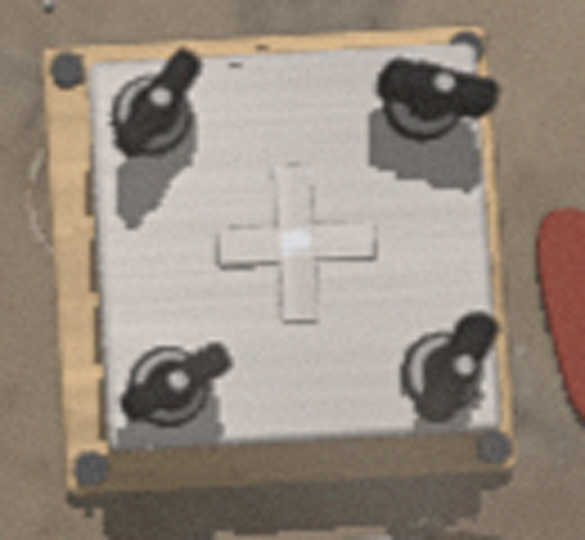

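The crop shows the four bars: A from (125,410) to (228,355), B from (435,415) to (480,320), C from (385,85) to (495,95) and D from (135,145) to (190,60). The plate measures 148 mm, as it should, with its centre at (0.575, -0.086) and a yaw of about 0.067. I'll move above it and take a close wrist look.

```bash
cat >> h.py <<'E'
from scipy.spatial.transform import Rotation as Ro
def rv(yaw): # tool x at world yaw, pointing down
    return Ro.from_matrix([[np.cos(yaw),np.sin(yaw),0],[np.sin(yaw),-np.cos(yaw),0],[0,0,-1]]).as_rotvec()
CTR=np.array([.5747,-.0856]); YAW=.067
def knobs(ctr=CTR,yaw=YAW):
    R=np.array([[np.cos(yaw),-np.sin(yaw)],[np.sin(yaw),np.cos(yaw)]])
    return {k:ctr+R@np.array(v) for k,v in dict(A=(-.052,.052),B=(-.052,-.052),C=(.052,-.052),D=(.052,.052)).items()}
E
python3 - <<'E'
from rig import manip as m
from h import *
import pickle
t=m.get_time()
m.move_to([CTR[0]-.07,CTR[1],.25],rv(0)); print(m.get_time()-t)
p=m.get_position();r=m.get_ee_rot();c=m.camera("wrist")
T=np.eye(4);T[:3,:3]=Ro.from_rotvec(r).as_matrix();T[:3,3]=p;T=T@c["mount"]
c["T"]=T;pickle.dump(c,open("w.pkl","wb"))
im=c["image"][:,:,::-1].copy()
print(p,r,m.get_time())
Ti=np.linalg.inv(T)
for k,q in knobs().items():
    v=Ti@[*q,.101,1];print(k,c["cx"]+c["fx"]*v[0]/v[2],c["cy"]+c["fy"]*v[1]/v[2])
cv2.imwrite("pics/w.png",im)
E
```

```text
2.575
[ 0.50487659 -0.08498524  0.24996752] [-3.14149289e+00 -2.01441617e-03  1.40866674e-05] 2.875
A 259.89703699360916 205.47849166499148
B 397.0460244970009 196.55016257491883
C 394.89792488705524 45.497285934564985
D 243.34668425367732 56.44655877713953
```

View pics/w.png

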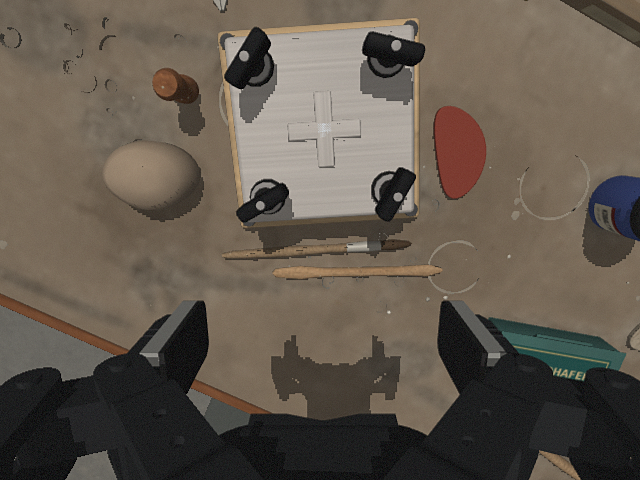

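The close view shows white stud dots at A (263,202), B (396,194), C (396,46) and D (248,57). That is within about 3 mm of my predictions. Now I'll measure the dots and the bar angles.

```bash
python3 - <<'E'
from h import *
import pickle
c=pickle.load(open("w.pkl","rb"));T=c["T"];im=c["image"];v=im.max(2)
P={}
for k,(x,y) in dict(A=(263,202),B=(396,194),C=(396,46),D=(248,57)).items():
    win=v[y-6:y+7,x-6:x+7]; cc=np.argwhere(win>110)
    dot=np.array([x-6,y-6])+cc.mean(0)[::-1]
    out=[]
    for th in (22,28,34,40):
        d=(v<th).astype(np.uint8); d[y-4:y+5,x-4:x+5]|=(v[y-4:y+5,x-4:x+5]>90).astype(np.uint8)
        d=cv2.morphologyEx(d,cv2.MORPH_CLOSE,np.ones((3,3),np.uint8));d=cv2.morphologyEx(d,cv2.MORPH_OPEN,cv2.getStructuringElement(cv2.MORPH_ELLIPSE,(9,9)))
        n,l=cv2.connectedComponents(d)
        if l[y,x]==0: continue
        pts=np.argwhere(l==l[y,x])[:,::-1].astype(np.float32)
        b=cv2.boxPoints(cv2.minAreaRect(pts.reshape(-1,1,2)))
        W=np.array([onz(c,q,.099,T)[:2] for q in b]);e=[W[1]-W[0],W[2]-W[1]];L=max(e,key=np.linalg.norm)
        M=np.array([onz(c,q,.099,T)[:2] for q in pts]);ev=np.linalg.eigh(np.cov(M.T))[1][:,1]
        out.append((th,len(pts),np.round([np.linalg.norm(q)for q in e],3),[round(np.degrees(np.arctan2(q[1],q[0]))%180,1) for q in(L,ev)],W.mean(0).round(4)))
    P[k]=onz(c,dot,.101,T)[:2];print(k,dot.round(1),P[k].round(4),knobs()[k].round(4),*out,sep="\n  ")
for a,b in("AC","BD","AB","BC","CD","DA"): print(a,b,np.linalg.norm(P[a]-P[b]).round(4))
print("ctr",sum(P.values())/4)
E
```

```text
A
  [259.9 204.8]
  [ 0.5198 -0.0373]
  [ 0.5193 -0.0372]
  (34, 565, array([0.026, 0.016]), [np.float64(108.3), np.float64(111.3)], array([ 0.5256, -0.046 ]))
  (40, 575, array([0.026, 0.016]), [np.float64(108.3), np.float64(110.5)], array([ 0.5257, -0.0462]))
B
  [397.4 196.3]
  [ 0.5265 -0.1413]
  [ 0.5263 -0.141 ]
  (28, 281, array([0.016, 0.014]), [np.float64(90.1), np.float64(54.8)], array([ 0.532 , -0.1391]))
  (34, 1092, array([0.041, 0.019]), [np.float64(151.5), np.float64(152.4)], array([ 0.5284, -0.1374]))
  (40, 1110, array([0.041, 0.019]), [np.float64(151.5), np.float64(152.6)], array([ 0.5285, -0.1373]))
C
  [395.6  44.6]
  [ 0.6306 -0.1345]
  [ 0.6301 -0.134 ]
  (22, 70, array([0.006, 0.005]), [np.float64(107.2), np.float64(99.8)], array([ 0.6304, -0.1348]))
  (28, 881, array([0.038, 0.016]), [np.float64(94.2), np.float64(81.4)], array([ 0.6251, -0.1323]))
  (34, 1273, array([0.042, 0.019]), [np.float64(94.1), np.float64(84.8)], array([ 0.6264, -0.1337]))
  (40, 1502, array([0.019, 0.042]), [np.float64(76.9), np.float64(80.0)], array([ 0.626 , -0.1331]))
D
  [244.6  55.5]
  [ 0.6237 -0.0311]
  [ 0.6231 -0.0302]
  (28, 819, array([0.038, 0.015]), [np.float64(150.0), np.float64(142.5)], array([ 0.619 , -0.0362]))
  (34, 1356, array([0.04 , 0.019]), [np.float64(144.5), np.float64(142.6)], array([ 0.6206, -0.0345]))
  (40, 1426, array([0.041, 0.02 ]), [np.float64(144.0), np.float64(144.6)], array([ 0.6211, -0.0348]))
A C 0.1474
B D 0.1469
A B 0.1042
B C 0.1044
C D 0.1036
D A 0.104
ctr [ 0.57514479 -0.08601725]
```

The centres fit the 104 mm spacing. I'll zoom in to settle the bar angles.

```bash
python3 - <<'E'
from h import *
import pickle
c=pickle.load(open("w.pkl","rb"));im=c["image"][:,:,::-1]
f=lambda x,y:cv2.resize(np.clip(im[y-35:y+35,x-40:x+40].astype(float)*2.5,0,255).astype(np.uint8),None,fx=5,fy=5,interpolation=cv2.INTER_CUBIC)
o={k:f(*v) for k,v in dict(A=(263,202),B=(396,194),C=(396,46),D=(248,57)).items()}
cv2.imwrite("pics/z.png",cv2.resize(np.vstack([np.hstack([o["D"],o["C"]]),np.hstack([o["A"],o["B"]])]),(640,560)))
E
```

```text
(no output)
```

View pics/z.png

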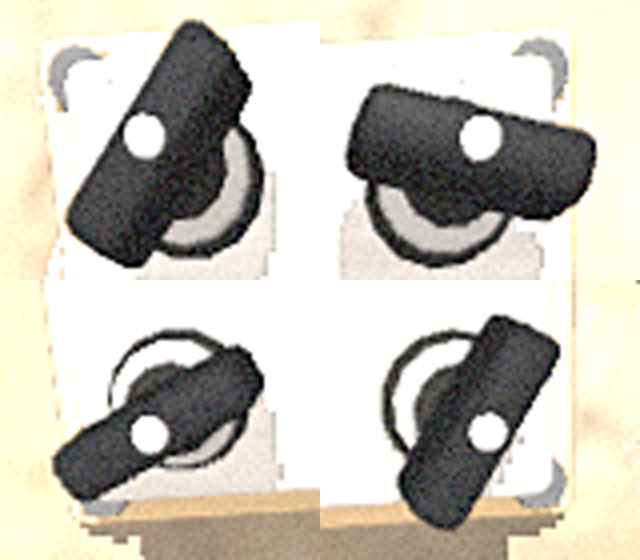

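The long edges of the bars are clear: D runs from (178,25) to (70,210), C from (378,85) to (580,130), A from (60,455) to (235,348) and B from (402,470) to (487,318). Now for knob A.

```bash
cat >> h.py <<'E'
import json
from rig import manip as m
CTR=np.array([.57514,-.08602]); K=knobs(CTR,.067)
ZG=.098
def goto(k,yaw,spread=1.35):
    # choose the half turn that leaves room for clockwise (q6 growing)
    best=None
    for y in (yaw,yaw+np.pi):
        q=m.solve_ik([*K[k],ZG],rv(y))
        if q is None or q[5]+spread>2.5: continue
        s=abs(q[5]-m.get_joint_positions()[5])
        if best is None or s<best[0]: best=(s,y)
    y=best[1]
    m.move_to([*K[k],.135],rv(y)); m.servo_line([*K[k],ZG],rate=.1)
    return y
def T5(n=4):
    return np.mean([[m.get_torque()[2],m.get_tau()[5]] for _ in range(n)],0)
def turn(stop,big=.12,small=.04,fine=.13,maxturn=1.4,f=60):
    """close, turn clockwise till torque 'stop'; returns log of (angle, torque, tau6)"""
    b=T5(); m.command_gripper(.0,f); q=np.array(m.get_joint_positions()); q0=q[5]; log=[]
    while True:
        t=T5()-b; log.append((round(q[5]-q0,3),*t.round(3),round(m.get_time(),2)))
        if t[0]>=stop or q[5]-q0>maxturn: return log
        q[5]+=small if t[0]>fine else big
        m.set_joints(q)
def release(k):
    m.command_gripper(.035); m.servo_line([*K[k],.135],rate=.12)
E
python3 - <<'E'
from h import *
import pickle
c=pickle.load(open("w.pkl","rb"))
org=dict(D=(208,22,0,0),C=(356,11,320,0),A=(223,167,0,280),B=(356,159,320,280))
ed=dict(D=[(178,25,70,210),(250,95,150,260)],C=[(378,85,580,130),(350,172,540,215)],A=[(60,455,235,348),(92,500,262,385)],B=[(402,470,487,318),(465,522,555,350)])
ang={}
for k,E in ed.items():
    ox,oy,px,py=org[k];a=[]
    for e in E:
        w=[onz(c,(ox+(e[i]-px)/4,oy+(e[i+1]-py)/4),.1,c["T"]) for i in(0,2)];d=w[1]-w[0];a.append(np.arctan2(d[1],d[0])%np.pi)
    print(k,np.degrees(a).round(1));ang[k]=float(np.mean(a))
json.dump(ang,open("ang.json","w"))
m.command_gripper(.035,60);print(m.get_time())
y=goto("A",ang["A"]);print(m.get_time(),m.get_position(),m.get_width(),m.get_contact_force())
L=turn(.30,maxturn=.25)
print(m.get_width(),m.get_grip_force(),m.get_torque(),m.get_contact_force(),m.get_position());[print(*l) for l in L]
E
```

```text
D [145.2 145. ]
C [78.8 78.4]
A [121.  123.8]
B [152.9 155.2]
3.4167
5.7083 [ 0.51971326 -0.03766985  0.09788082] 0.03465862579029858 [-0.1613311   0.33202043  0.10289995]
0.008838947461692571 59.688881635665894 [-0.59162434  0.62266089  0.02971522] [-4.165983   -3.52669966  2.7375188 ] [ 0.51954035 -0.03816059  0.09885439]
0.0 -0.006 -0.029 6.05
0.12 0.061 0.449 6.3
0.24 0.05 0.423 6.55
0.36 0.068 0.428 6.8
```

```bash
python3 - <<'E'
s=open("h.py").read()
s=s.replace("maxturn=1.4,f=60):","maxturn=1.4,f=60,b=None):").replace("b=T5(); m.command_gripper(.0,f);","\n    if b is None: b=T5(); m.command_gripper(.0,f)\n   ")
open("h.py","w").write(s)
E
python3 - <<'E'
from h import *
L=turn(.32,maxturn=1.1,b=np.array([-.038,0])); [print(*l) for l in L]
m.hold(.1);print(T5()[0]+.038, m.get_ee_rot(), m.get_position())
m.hold(.1);print(T5()[0]+.038)
E
```

```text
0.0 0.068 0.43 6.8
0.12 0.258 0.55 7.05
0.16 0.262 0.337 7.3
0.2 0.294 0.369 7.55
0.24 0.339 0.353 7.8
0.3202700083266824 [ 2.24865874e+00  2.19348477e+00 -1.44595638e-03] [ 0.5193687  -0.03817     0.09882503]
0.30506673561986286
```

```bash
cat >> h.py <<'E'
def yawnow():
    R=Ro.from_rotvec(m.get_ee_rot()).as_matrix(); return float(np.arctan2(R[1,0],R[0,0]))
def finish(k,t):
    a=json.load(open("ang.json")); a[k]=(yawnow()+t/1.5)%np.pi; json.dump(a,open("ang.json","w")); release(k)
def settle(b):
    v=[]
    for _ in range(5): m.hold(.03); v.append(m.get_torque()[2]-b)
    return float(np.mean(v))
E
python3 - <<'E'
from h import *
q=np.array(m.get_joint_positions());q[5]+=.04;m.set_joints(q)
t=settle(-.038);print("A",t);finish("A",t)
print(m.get_time(),m.get_torque())
k="C";goto(k,json.load(open("ang.json"))[k]);b=T5()
m.command_gripper(0,60);print(m.get_width(),m.get_grip_force(),m.get_time(),b)
L=turn(.33,b=b);[print(*l) for l in L]
t=settle(b[0]);print(t,m.get_position(),K[k],m.get_contact_force())
if .28<t<.39: finish(k,t)
print(m.get_time())
E
```

```text
A 0.32318290023239943
9.2333 [-0.04644994 -0.06672742 -0.00303654]
0.008975119850643072 58.82915139198303 10.7333 [ 5.59119180e-02 -3.84877512e-05]
0.0 -0.048 -0.02 10.73
0.12 -0.082 0.448 10.98
0.24 -0.064 0.421 11.23
0.36 0.027 0.426 11.48
0.48 0.142 0.578 11.73
0.52 0.187 0.339 11.98
0.56 0.211 0.366 12.23
0.6 0.237 0.385 12.48
0.64 0.19 0.399 12.73
0.68 0.225 0.411 12.98
0.72 0.272 0.423 13.23
0.76 0.288 0.434 13.48
0.8 0.299 0.446 13.73
0.84 0.298 0.457 13.98
0.88 0.256 0.468 14.23
0.92 0.301 0.479 14.48
0.96 0.234 0.49 14.73
1.0 0.335 0.501 14.98
0.3121309268817038 [ 0.63008649 -0.13437946  0.09892066] [ 0.63050472 -0.13442194] [-0.76080942 -1.44812687  4.35322283]
15.9667
```

Joint 6 torque is clean: its slope is 0.285 N m/rad, as the model predicts. The wrist moment is noisy. From joint 6, A is squeezed by about 0.09 rad and C by about 0.40 rad, so both are within the snug window. For the next knobs I'll find the contact angle from the joint 6 step and then turn by the model.

```bash
cat >> h.py <<'E'
def snug(k,f=60):
    goto(k,json.load(open("ang.json"))[k])
    v=[]
    for _ in range(4): v.append(m.get_torque()[2]); m.hold(.02)
    b=np.mean(v)
    m.command_gripper(0,f); q=np.array(m.get_joint_positions()); q0=q[5]; log=[]
    while 1:
        q[5]+=.12; m.set_joints(q); log.append(m.get_tau()[5])
        if len(log)>2 and log[-1]-log[-2]>.03: break
        if len(log)==2 and log[1]-log[0]>.06: break
        if len(log)>9: raise SystemExit(f"no contact {log}")
    tc=q[5]-q0-(log[-1]-log[-2])/1.5
    print(k,np.round(log,3),"contact",round(tc,3),m.get_time())
    n=0
    while q[5]-q0<tc+.41-.001:
        q[5]=min(q[5]+.1,q0+tc+.41); m.set_joints(q); print(round(q[5]-q0,3),round(m.get_tau()[5],3))
    t=settle(b); print("torque",t,m.get_time(),m.get_width()); finish(k,.33); print(m.get_time())
E
python3 - <<'E'
from h import *
a=json.load(open("ang.json"));a["C"]+=.05;a["A"]-=.03;json.dump(a,open("ang.json","w"))
snug("B")
E
```

```text
B [0.451 0.428 0.316 0.296 0.296 0.43 ] contact 0.631 20.4333
0.82 0.471
0.92 0.493
1.02 0.521
1.041 0.368
torque 0.29774038300488803 21.6 0.00906673880690002
22.4167
```

```bash
python3 - <<'E'
from h import *
snug("D")
E
```

```text
D [0.45  0.426 0.416 0.293 0.293 0.292 0.434] contact 0.746 25.775
0.94 0.467
1.04 0.49
1.14 0.518
1.156 0.347
torque 0.3306331664457477 26.9417 0.00918195275376215
27.7583
```

All four are snug: A is squeezed by about 0.10 rad, C about 0.40, and B and D about 0.23. Now the second pass. For each knob I'll turn to the angle the model gives and check it against averaged torque.

```bash
cat >> h.py <<'E'
def avg(n=15):
    v=[]
    for _ in range(n): m.hold(.02); v.append(m.get_torque()[2])
    return float(np.mean(v))
def tight(k,s,target=.80,f=60):
    goto(k,json.load(open("ang.json"))[k]); b=avg(); m.command_gripper(0,f)
    q=np.array(m.get_joint_positions()); q0=q[5]; tot=target-s+(.25+.35*target)/1.5
    for d in (.2,tot-.25,tot-.12,tot):
        q[5]=q0+d; m.set_joints(q); print(k,round(d,3),"T",round(avg()-b,3),"tau6",round(m.get_tau()[5],3))
        if avg(5)-b>.6: print("too high");break
    return b
E
python3 - <<'E'
from h import *
tight("A",.10); print(m.get_time())
E
```

```text
A 0.2 T 0.243 tau6 0.219
A 0.803 T 0.425 tau6 0.4
A 0.933 T 0.428 tau6 0.445
A 1.053 T 0.48 tau6 0.482
32.1417
```

```bash
python3 - <<'E'
from h import *
q=np.array(m.get_joint_positions());q[5]+=.05;m.set_joints(q);release("A");print(m.get_time())
tight("C",.405,.82); print(m.get_time())
E
```

```text
33.2083
C 0.2 T 0.283 tau6 0.251
C 0.523 T 0.415 tau6 0.398
C 0.653 T 0.444 tau6 0.427
C 0.773 T 0.492 tau6 0.49
37.5083
```

```bash
python3 - <<'E'
from h import *
release("C");tight("B",.22,.82); print(m.get_time())
E
```

```text
B 0.2 T 0.274 tau6 0.239
B 0.708 T 0.416 tau6 0.428
B 0.838 T 0.44 tau6 0.448
B 0.958 T 0.477 tau6 0.484
43.9417
```

```bash
python3 - <<'E'
from h import *
q=np.array(m.get_joint_positions());q[5]+=.03;m.set_joints(q);release("B");tight("D",.23,.83); print(m.get_time())
E
```

```text
D 0.2 T 0.258 tau6 0.239
D 0.71 T 0.426 tau6 0.411
D 0.84 T 0.45 tau6 0.42
D 0.96 T 0.468 tau6 0.458
49.4667
```

```bash
python3 - <<'E'
from h import *
q=np.array(m.get_joint_positions());q[5]+=.06;m.set_joints(q);print(avg());release("D")
m.servo_line([*K["D"],.2]);cv2.imwrite("pics/end.png",m.camera("top")["image"][:,:,::-1]);print(m.get_time(),m.get_contact_force());print(m.sign_off())
E
```

```text
0.5142338475568435
51.4167 [-0.25685366  0.21788859 -0.36016225]
the job is handed in; nothing more can be done
None
```

I tightened all four knobs in cross order (A, C, B, D) in two passes, first to roughly 0.3–0.4 N m and then to about 0.5 N m (estimated from torque readings and turn angle), and handed the job in at 51 s; I felt no contact with the tools but did not check them in a final picture, and no verdict was shown.

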